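# Work the stuck stopper out of the oil tin

## Robot

A 7-joint arm with a two-finger parallel gripper is mounted at the origin on the work surface. World frame = base frame: x ahead of the robot, y to its left, z up, the work surface at z = 0. Lengths are in m, angles in rad, forces in N, time in s.
With the tool pointing down it reaches from about 0.4 to 0.85 m from the base axis. Payload 6.9 kg.
Tool frame: the origin (TCP) lies midway between the tips of the shut fingers; the grasp point (between the pads) lies 19 mm behind it (arm.pinch_z is the distance from the TCP to the grasp point, in m); z points along the fingers, x is the direction in which the jaws open and shut, and the axes are right-handed (so a half turn about z gives the same grasp; the last joint's range is limited). The gripper opens to 85 mm and grips with 20 to 120 N. Pads are 22 mm wide; open, the fingers measure 114 mm over their backs; the gripper's body (76 mm by 85 mm) begins 54 mm behind the grasp point. The pads swing forward as they close: fully open they stand 13 mm farther back than shut.
Start: joints at [-1.24, 0.507, -0.238, 1.5, 0.126, 1.149, -0.155], TCP at [0.139, 0.609, 0.231] pointing down, gripper open.
Joint ranges: [-3.08, 3.08], [-0.24, 2.05], [-1.43, 1.35], [0, 2.5], [-1.52, 4.66], [0.17, 1.96], [-2.89, 2.89]. Speed limits (rad/s): [2.39, 2.39, 3.14, 3.14, 3.14, 3.14, 3.14].

## Interface

Orientations are given as a unit quaternion [w, x, y, z].
In Python, from bench import arm gives the robot as it stands.
- The arm moves only by the tool apply_moves, never from a script. Its argument "steps" is one flat list of numbers, 5 for each row, row after row: the shift along the world's x, y, z scaled (see below), then the turn about the world's z scaled (see below), then the gripper command: -1 is shut, 1 is fully open, values between are in proportion. In form: [dx, dy, dz, turn, gripper, dx, dy, dz, turn, gripper, ...]. A call has 1 to 10 rows; each row shifts and turns the commanded pose from where the row before left it; what a row does not reach is not made up. The controller multiplies each number of a shift by 30 mm and each number of a turn by 5 degrees. A row lasts 1/8 s, in which the tool goes at most 62.5 mm and 10.7 degrees, less where a joint would pass 70% of its speed; a pose out of reach is approached as far as the arm can. A call with a number of a shift or a turn outside -1 to 1 is refused whole. A call with a gripper value outside its range is refused whole. The fingers move at their own pace and stop on an object; the grip force is fixed at half the most. Time passes only in rows, so rows that do not move let the fingers close. It gives the time, the measured TCP pose, the force and the opening at its end, in the units of the state.
- arm.state(): the state, without advancing time (a new reading comes with each control period).
- arm.grab_frame(name): name is "scene" or "top" or "wrist"; returns a dict with "frame" (400x640x3 uint8, blue, green, red), "z_map" (400x640 float32, m along the optical axis (not along the pixel's ray), 0 where there is no reading), "intrinsics" (3x3 intrinsics, pixels), "camera_from_world" (4x4, takes a point from world to camera coordinates). Camera axes: x right, y down, z forward; pixel columns grow to the right and rows downward; lengths in m; the calibration is good to about 2 mm. A picture is of the moment at which its call begins.
- arm.finish_job(): hands the job in, once; it reports no verdict.
Trained networks look in the newest picture that a camera, given by its name, has taken for a name from the list of things; names that differ only in an ending like _2 or _b are one class to them, and where a whole thing is asked for, a point or a joint stands for the part that bears it (a point fixed in the world has none). Each returns a list of dicts, best first, with "confidence" (0 to 1); they miss things now and then, are a little off and sometimes report something else, mostly with a low value. They report only what shows in the picture. A call takes as long as a camera call. They do not tell look-alikes from the thing itself.
- arm.regions_of(camera, query): "region" (400x640 bool, what is visible of it).
- arm.landmark_of(camera, query): "location" ([x, y, z] in m, in world coordinates, good to about 4 mm: a listed point, or the origin of a listed thing).
The state is a dict: "clock": time; "qpos": joint angles; "joint_velocities": joint speeds; "joint_torque": joint torques, N m; "ee_pos": TCP position; "tcp_rot": TCP orientation; "ft_force": force on the tool from outside, world axes, zero at the start; "wrist_torque": the same for the moment, N m; "opening": finger opening in m.
Only numpy, scipy, OpenCV 4.12 (cv2) and the standard library are available. Lean on these libraries where they do the work, as an engineer would, in place of code of your own. Each camera call takes 0.05 s, during which the arm holds its last target. There are 200 camera calls.

## Task

The wooden stopper is jammed in the neck of the oil tin: break it free by twisting it back and forth while pulling gently, so that the tin stays down in its cradle instead of coming up with the stopper. Then stand the stopper upright on its foot in the free part of the drip tray, setting it down gently and letting go, and leave everything else where it is.

Things in the scene. Friction and masses are not known exactly. Their poses are not given: they have to be found in the camera images.
- stopper: Brown wooden stopper, 90 mm tall, 0.11 to 0.18 kg. Origin: centre of the underside of its foot; z up its axis. From below: round shank 32 mm across, 34 mm long; round flange 52 mm across, 6 mm thick, resting on the neck's rim at the start; upright flat grip bar 64 mm long (x), 16 mm thick (y), 50 mm tall (40 to 90 mm above the origin), centred on the axis.
- grip (a point): Centre of the stopper's grip bar, 65 mm above the stopper's origin, on its axis; axes as the stopper's.
- lining (a point): Middle of the ring of four sprung rubber pieces that squeeze the shank, 6 to 28 mm below the rim: raised 28 mm in the neck the stopper is free. Friction is about 30 to 48 N however it slides. A straight pull meets all of it and lifts the tin; while the shank turns, most goes into the twist (up to 0.8 N m) and a light pull draws it out 3 to 6 mm per radian.
- tin (a joint): How far the oil tin has been lifted out of its cradle, in m: 0 when fully down. It can only rise and fall; the cradle keeps it from turning, tipping and sliding. Only its own weight (about 17 to 22 N) holds it down. Raised more than 10 mm at any time, the job is spoilt.
- mouth (a point): Centre of the rim of the tin's neck, z up, x along the tin's long side; 145 mm above the table with the tin down. Neck: dark tube 58 mm across, 38 mm tall, mid-top of a squat steel tin 170 x 125 x 95 mm with a low wire handle (15 mm high) on its top near the -x end. The tin sits in a plywood cradle 200 x 155 mm with 42 mm high sides, fixed to the table.
- tray: Aluminium drip tray, 200 mm (x) by 150 mm (y), rim 18 mm high, walls and floor 4 mm thick, fixed to the table. Origin: centre of its underside. The +x half is occupied by a cup; the -x half is free.
- cup: Round steel cup, 60 mm across, 55 mm tall, standing in the tray's +x half. Origin: centre of its underside. Leave it there.
- jar: Glass jar with a steel lid, 60 mm across, 85 mm tall, loose on the table. Origin: centre of its underside. Leave alone.
- can: Food can with paper label, 72 mm across, 100 mm tall, loose on the table. Origin: centre of its underside. Leave alone.
- mug: White mug, 76 mm across, 85 mm tall, loose, towards the far side. Origin: centre of its underside. Leave alone.
- bowl: Blue plastic bowl, 130 mm across, 60 mm tall, loose, on the right. Origin: centre of its underside. Leave alone.
- matchbox: Cardboard box 110 x 65 x 30 mm, loose, on the left. Origin: centre of its underside. Leave alone.
- spoon: Steel spoon 220 mm long lying on the table near the robot, on the right. Leave alone.
- spatula: Spatula 250 mm long lying at the far side. Leave alone.
Not all that is in view belongs to the job. Leave any black look-alike of the stopper alone. Of the things shaped like the tray, the aluminium one is meant.

How it is judged:
On the way:
1. the stopper is clear of the neck and the tin is still down in its cradle (z of stopper in the frame of mouth above 0.003 m and value of joint tin below 0.003 m), for 0.1 s.
At the end, for the whole second after the job is handed in: The stopper stands upright (within 0.1 rad) and at rest on the floor of the drip tray, its whole foot inside the rim, and the tin is fully down in its cradle (within 3 mm) (x of stopper in the frame of tray between -0.08 and 0.08 m and y of stopper in the frame of tray between -0.058 and 0.058 m and z of stopper in the frame of tray between 0.001 and 0.009 m and angle between stopper's own z axis and vertical below 0.1 rad and linear speed of stopper below 0.02 m/s and value of joint tin below 0.003 m); the robot touches nothing.
It fails at once if the tin is lifted more than 10 mm in its cradle (value of joint tin above 0.01 m).
It fails at once if the stopper is banged onto the tray (more than 80 N) (contact force between stopper and tray above 80 N).
It fails at once if the stopper is dropped from more than about 2 cm (falls at over 0.6 m/s out of the fingers) (contact force between stopper and the fingers below 0.05 N and linear speed of stopper above 0.6 m/s).
It fails at once if a bystander is moved more than 30 mm (distance of any of cup, jar, can, mug, bowl, matchbox, spoon, spatula from where it was at the start of the episode above 0.03 m).
It also fails if it takes over 67 s, if anything falls off the work surface, if the arm or the gripper's body presses on something with over 40 N, if the wrist force passes 120 N, or if a joint passes its speed limit or range.

## Working session

There is one attempt and no reset: what is moved stays moved. The work goes in short steps, Python scripts to look and compute and a tool call to move; the robot and the scene stay as the last step left them, time stands still between calls to the robot, and variables do not carry over. Pictures are saved under pics/ and viewed, about 8 in all and at most 12, crops included, and the job is handed in when it is done.

Besides the shell and the picture viewer there is one more tool, called after "Call:" as name(argument=value, ...) on one line, values as JSON. apply_moves: Moves the arm, as the interface text tells. Its arguments: {"type":"object","properties":{"steps":{"type":"array","items":{"type":"number","minimum":-1,"maximum":1}}},"required":["steps"]}

```bash
mkdir -p pics
python3 - <<'E'
from bench import arm
import cv2,numpy as np
s=arm.state();print({k:np.round(v,3).tolist() for k,v in s.items()})
a=arm.grab_frame("scene")["frame"];b=arm.grab_frame("top")["frame"]
cv2.imwrite("pics/s.png",a);cv2.imwrite("pics/t.png",b)
for c in("scene","top"):
  for q in("stopper","grip","mouth","tray","cup","jar","can","mug","bowl"):
    for d in arm.landmark_of(c,q)[:3]: print(c,q,round(d["confidence"],2),np.round(d["location"],3))
E
```

```text
{'clock': 0.0, 'qpos': [-1.241, 0.508, -0.238, 1.501, 0.126, 1.149, -0.155], 'joint_velocities': [0.002, 0.0, 0.001, -0.001, -0.001, -0.0, 0.001], 'joint_torque': [-0.0, -62.059, -2.187, -24.965, 0.013, 0.012, 0.0], 'ee_pos': [0.139, 0.609, 0.23], 'tcp_rot': [0.001, 0.782, 0.623, -0.001], 'ft_force': [0.732, -1.265, 1.179], 'wrist_torque': [0.005, 0.035, -0.048], 'opening': 0.085}
scene stopper 0.87 [0.544 0.158 0.11 ]
scene stopper 0.72 [ 0.355  0.116 -0.001]
scene stopper 0.39 [0.541 0.155 0.146]
scene grip 0.86 [0.541 0.158 0.176]
scene grip 0.86 [0.354 0.116 0.06 ]
scene mouth 0.87 [0.539 0.156 0.146]
scene tray 0.96 [ 0.556 -0.163  0.   ]
scene tray 0.85 [ 0.23   0.273 -0.002]
scene cup 0.74 [ 0.602 -0.184  0.005]
scene jar 0.72 [0.436 0.001 0.004]
scene can 0.84 [0.699 0.002 0.001]
scene mug 0.77 [ 0.731  0.109 -0.002]
scene bowl 0.85 [ 0.56  -0.443 -0.002]
top stopper 0.73 [0.545 0.161 0.111]
top stopper 0.68 [0.35  0.116 0.005]
top stopper 0.62 [0.43  0.005 0.003]
top grip 0.65 [0.545 0.16  0.173]
top grip 0.51 [0.353 0.115 0.066]
top mouth 0.77 [0.54  0.16  0.145]
top mouth 0.23 [0.432 0.005 0.002]
top tray 0.95 [ 0.56  -0.162  0.001]
top tray 0.73 [0.232 0.277 0.001]
top cup 0.69 [0.543 0.161 0.13 ]
top cup 0.58 [ 0.6   -0.183  0.006]
top jar 0.78 [0.437 0.006 0.004]
top can 0.79 [0.697 0.004 0.001]
top mug 0.83 [0.737 0.106 0.001]
top mug 0.73 [0.696 0.005 0.   ]
top bowl 0.66 [ 0.558 -0.436  0.   ]
```

View pics/s.png

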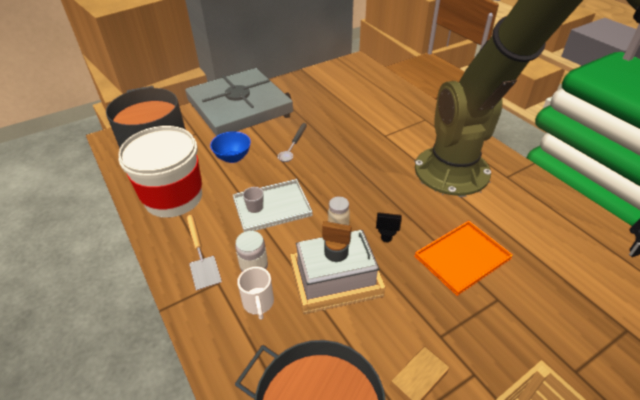

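View pics/t.png

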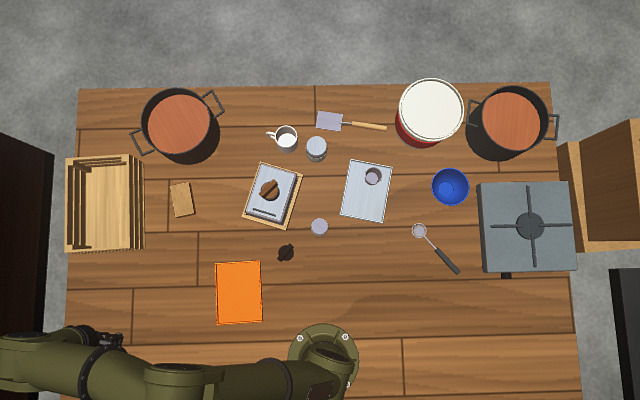

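Scene view: the brown stopper is in the tin at (336,235), with the black look-alike at (388,225). The aluminium tray is at (272,204) and the orange one at (463,257). In the top view these are stopper (269,189), look-alike (286,253), aluminium tray (367,191) with the cup at (373,176), and orange tray (239,292). I choose the brown stopper on the tin and the aluminium tray. Next I measure the bar's orientation and check the choice in a close crop.

```bash
cat > h.py <<'E'
from bench import arm
import numpy as np,cv2
def cloud(c):
    f=arm.grab_frame(c);z=f["z_map"];K=f["intrinsics"];T=np.linalg.inv(f["camera_from_world"])
    v,u=np.mgrid[:400,:640]
    P=np.stack([(u-K[0,2])*z/K[0,0],(v-K[1,2])*z/K[1,1],z],-1)@T[:3,:3].T+T[:3,3]
    P[z==0]=np.nan
    return f["frame"],P
def near(P,x,y,r,lo,hi):
    return (np.hypot(P[...,0]-x,P[...,1]-y)<r)&(P[...,2]>lo)&(P[...,2]<hi)
E
python3 - <<'E'
from h import *
for c in("top","scene"):
    im,P=cloud(c)
    m=near(P,.543,.158,.06,.158,.23); Q=P[m]
    top=Q[Q[:,2]>.193]
    print(c,len(Q),"zmax",np.nanmax(Q[:,2]),len(top),top.mean(0) if len(top) else 0)
    r=cv2.minAreaRect((top[:,:2]*1000).astype(np.float32));print("bar",r)
    print(np.degrees(0.5*np.arctan2(*(lambda C:(2*C[0,1],C[0,0]-C[1,1]))(np.cov(top[:,:2].T)))))
    m=near(P,.54,.158,.15,.085,.115);r=cv2.minAreaRect((P[m][:,:2]*1000).astype(np.float32));print("tintop",r)
    m=near(P,.556,-.163,.16,.008,.025);r=cv2.minAreaRect((P[m][:,:2]*1000).astype(np.float32));print("tray rim",r,m.sum())
    m=near(P,.60,-.183,.05,.045,.07);print("cup",P[m].mean(0), "cup max",P[m].max(0)-P[m].min(0))
im,_=cloud("top")
a=cv2.resize(im[150:230,230:310],None,fx=5,fy=5,interpolation=2)
im,_=cloud("scene")
b=cv2.resize(im[200:300,280:380],(400,400),interpolation=2)
cv2.imwrite("pics/crop.png",np.hstack([a,b]))
E
```

```text
top 155 zmax 0.2076867182249531 116 [0.54599664 0.15723494 0.19939756]
bar ((546.6332397460938, 156.9038848876953), (16.74504280090332, 62.164093017578125), 42.950523376464844)
-47.48639391890284
tintop ((547.2139892578125, 157.63539123535156), (127.04035186767578, 171.48080444335938), 71.95832061767578)
tray rim ((558.6159057617188, -151.74517822265625), (308.650146484375, 247.4706268310547), 9.497132301330566) 481
cup [ 0.60831231 -0.18613364  0.05557441] cup max [0.05653191 0.05895675 0.0217338 ]
scene 503 zmax 0.20342762624653288 204 [0.54468916 0.16116694 0.19922641]
bar ((544.07421875, 159.71920776367188), (17.87124252319336, 64.15475463867188), 42.850929260253906)
-46.583788023789424
tintop ((543.2213745117188, 160.03564453125), (129.1536102294922, 172.68301391601562), 71.4171142578125)
tray rim ((557.159912109375, -160.38449096679688), (157.66961669921875, 200.21505737304688), 77.55420684814453) 592
cup [ 0.60141952 -0.1825991   0.05317624] cup max [0.05774994 0.06239205 0.01761477]
```

View pics/crop.png

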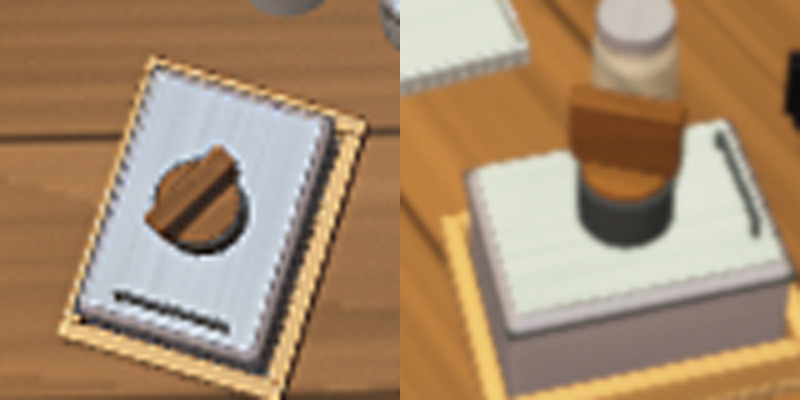

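The crop confirms the brown stopper on the steel tin. Its bar runs at −47° in the world frame, with its centre near (0.545, 0.159) and its top at z ≈ 0.20, as expected (0.111 + 0.09). Now I move above it.

Call:
apply_moves(steps=[0.9,-1,0.1,-0.68,1,0.9,-1,0.1,-0.68,1,0.9,-1,0.1,-0.68,1,0.9,-1,0.1,-0.68,1,0.9,-1,0.1,-0.68,1,0.9,-1,0.1,-0.68,1,0.9,-1,0,-0.68,1,0.9,-1,0,-0.68,1,0.9,-1,0,-0.68,1,0.9,-1,0,-0.68,1])

```text
clock: 2.45
ee_pos: [0.4101, 0.3083, 0.2495]
tcp_rot: [-0.0, 0.93, 0.367, 0.0]
ft_force: [1.1, 0.6, 0.1]
opening: 0.0855
```

Call:
apply_moves(steps=[0.9,-1,0,0,1,0.9,-1,0,0,1,0.9,-1,0,0,1,0.9,-1,0,0,1,0.9,-1,0,0,1,0,0,0,0,1,0,0,0,0,1])

```text
clock: 3.32
ee_pos: [0.544, 0.1597, 0.2491]
tcp_rot: [-0.0, 0.93, 0.368, -0.0]
ft_force: [-0.4, 0.1, 0.4]
opening: 0.0852
```

Run:
```python
from h import *
s=arm.state();q=s["tcp_rot"];print(s["ee_pos"],q,np.degrees(2*np.arctan2(q[2],q[1])),s["ft_force"],s["qpos"])
im,P=cloud("wrist");cv2.imwrite("pics/w.png",im)
for d in arm.landmark_of("wrist","grip"):print(d)
m=near(P,.545,.159,.05,.19,.21);Q=P[m];print(len(Q))
if len(Q)>10:
    print(Q.mean(0),cv2.minAreaRect((Q[:,:2]*1000).astype(np.float32)))
```

```text
[0.54395635 0.15974586 0.24914343] [-3.44412783e-04  9.30015055e-01  3.67521200e-01 -2.14828619e-04] 43.12565230760151 [-0.38969939  0.12061703  0.38759678] [-0.36267973  0.39822304  0.05102375  1.63045899 -0.02277635  1.11394934
  0.44710023]
{'location': [0.3521, 0.1176, 0.062], 'confidence': 0.61}
{'location': [0.5467, 0.1598, 0.1767], 'confidence': 0.58}
{'location': [0.735, 0.1082, 0.0027], 'confidence': 0.58}
2753
[0.54265801 0.16068387 0.20100889] ((544.5928955078125, 158.41824340820312), (15.863120079040527, 63.97475814819336), 43.531105041503906)
```

The wrist camera gives the bar centre as (0.5446, 0.1584) and its top at z = 0.201, which agrees with the earlier measurement. I descend and grip.

Call:
apply_moves(steps=[0.02,-0.04,-0.7,0,1,0,0,-0.7,0,1,0,0,-0.7,0,1,0,0,-0.6,0,1,0,0,-0.2,0,1,0,0,0,0,1])

```text
clock: 4.18
ee_pos: [0.5447, 0.1587, 0.1624]
tcp_rot: [-0.0, 0.93, 0.368, -0.0]
ft_force: [-0.2, 0.8, 0.3]
opening: 0.0854
```

Call:
apply_moves(steps=[0,0,0,0,-1,0,0,0,0,-1,0,0,0,0,-1,0,0,0,0,-1,0,0,0,0,-1,0,0,0,0,-1])

```text
clock: 4.92
ee_pos: [0.545, 0.158, 0.1624]
tcp_rot: [0.0, 0.93, 0.367, 0.0]
ft_force: [-0.2, -0.4, 2.9]
opening: 0.0152
```

Gripped: the opening of 15 mm matches the 16 mm bar. First trial twist, with a light pull.

Call:
apply_moves(steps=[0,0,0,1,-1,0,0,0,1,-1,0,0,0.01,1,-1,0,0,0.01,1,-1,0,0,0.01,1,-1,0,0,0.01,1,-1,0,0,0.01,1,-1])

```text
clock: 5.8
ee_pos: [0.5447, 0.1581, 0.1628]
tcp_rot: [-0.0, 0.776, 0.631, -0.0]
ft_force: [1.2, 1.4, -7.6]
opening: 0.0154
```

```bash
cat > chk.py <<'E'
from h import *
s=arm.state();q=s["tcp_rot"];print(s["ee_pos"].round(4) if hasattr(s["ee_pos"],'round') else s["ee_pos"],"ang",np.degrees(2*np.arctan2(q[2],q[1])),"F",np.round(s["ft_force"],1),"T",np.round(s["wrist_torque"],2),"q7",s["qpos"][6])
im,P=cloud("scene")
m=near(P,.543,.159,.11,.088,.112)&~near(P,.543,.159,.045,0,1)
m[:, :]&=(np.abs(P[...,2]-np.nanmedian(P[m][:,2]))<.008);print("tin top z",np.median(P[m][:,2]),P[m][:,2].mean(),m.sum())
E
python3 chk.py
```

```text
[0.5447 0.1581 0.1628] ang 78.20983188658087 F [ 1.2  1.4 -7.6] T [ 0.24 -0.45 -0.51] q7 0.9689570002040198
tin top z 0.10559692908104473 0.10482299018024585 1814
```

Call:
apply_moves(steps=[0,0,0,-1,-1,0,0,0.01,-1,-1,0,0,0.01,-1,-1,0,0,0.01,-1,-1,0,0,0.01,-1,-1,0,0,0.01,-1,-1,0,0,0.01,-1,-1,0,0,0.01,-1,-1,0,0,0.01,-1,-1,0,0,0.01,-1,-1])

```text
clock: 7.1
ee_pos: [0.5444, 0.1577, 0.1652]
tcp_rot: [0.0, 0.97, 0.242, -0.001]
ft_force: [1.8, -0.1, -9.2]
opening: 0.0154
```

```bash
python3 chk.py
```

```text
[0.5444 0.1577 0.1652] ang 27.95774497497879 F [ 1.8 -0.1 -9.2] T [-0.15 -0.47  0.52] q7 0.23098350271896148
tin top z 0.10552044491386459 0.10469714876232637 1829
```

It's working: the stopper rose 2.4 mm with a 9 N pull and the tin didn't move. I continue back and forth, slightly faster.

Call:
apply_moves(steps=[0,0,0,1,-1,0,0,0.012,1,-1,0,0,0.012,1,-1,0,0,0.012,1,-1,0,0,0.012,1,-1,0,0,0.012,1,-1,0,0,0.012,1,-1,0,0,0.012,1,-1,0,0,0.012,1,-1,0,0,0.012,1,-1])

```text
clock: 8.4
ee_pos: [0.5445, 0.1581, 0.1685]
tcp_rot: [-0.001, 0.776, 0.631, -0.001]
ft_force: [2.2, 0.7, -12.0]
opening: 0.0152
```

Call:
apply_moves(steps=[0,0,0,-1,-1,0,0,0.012,-1,-1,0,0,0.012,-1,-1,0,0,0.012,-1,-1,0,0,0.012,-1,-1,0,0,0.012,-1,-1,0,0,0.012,-1,-1,0,0,0.012,-1,-1,0,0,0.012,-1,-1,0,0,0.012,-1,-1])

```text
clock: 9.65
ee_pos: [0.5444, 0.1577, 0.1717]
tcp_rot: [0.0, 0.97, 0.242, -0.001]
ft_force: [2.3, 0.1, -10.4]
opening: 0.0151
```

```bash
python3 chk.py
```

```text
[0.5444 0.1577 0.1717] ang 28.03738672697856 F [  2.3   0.1 -10.4] T [-0.19 -0.66  0.53] q7 0.2299137948901708
tin top z 0.10557114630050335 0.10474363454635717 1822
```

The stopper is 9.3 mm out and the tin hasn't moved.

Call:
apply_moves(steps=[0,0,0,1,-1,0,0,0.012,1,-1,0,0,0.012,1,-1,0,0,0.012,1,-1,0,0,0.012,1,-1,0,0,0.012,1,-1,0,0,0.012,1,-1,0,0,0.012,1,-1,0,0,0.012,1,-1,0,0,0.012,1,-1])

```text
clock: 10.95
ee_pos: [0.5445, 0.158, 0.1752]
tcp_rot: [-0.001, 0.775, 0.631, -0.001]
ft_force: [1.8, 1.4, -11.6]
opening: 0.0153
```

Call:
apply_moves(steps=[0,0,0,-1,-1,0,0,0.012,-1,-1,0,0,0.012,-1,-1,0,0,0.012,-1,-1,0,0,0.012,-1,-1,0,0,0.012,-1,-1,0,0,0.012,-1,-1,0,0,0.012,-1,-1,0,0,0.012,-1,-1,0,0,0.012,-1,-1])

```text
clock: 12.2
ee_pos: [0.5445, 0.1578, 0.1786]
tcp_rot: [0.0, 0.97, 0.243, -0.001]
ft_force: [2.3, -0.2, -9.3]
opening: 0.0153
```

Call:
apply_moves(steps=[0,0,0,1,-1,0,0,0.012,1,-1,0,0,0.012,1,-1,0,0,0.012,1,-1,0,0,0.012,1,-1,0,0,0.012,1,-1,0,0,0.012,1,-1,0,0,0.012,1,-1,0,0,0.012,1,-1,0,0,0.012,1,-1])

```text
clock: 13.45
ee_pos: [0.5447, 0.158, 0.182]
tcp_rot: [-0.0, 0.775, 0.631, -0.0]
ft_force: [1.3, 1.3, -7.9]
opening: 0.0154
```

```bash
python3 chk.py
```

```text
[0.5447 0.158  0.182 ] ang 78.32156783683676 F [ 1.3  1.3 -7.9] T [ 0.12 -0.39 -0.31] q7 0.9766757524222272
tin top z 0.10561945744105777 0.10479715785304092 1826
```

Call:
apply_moves(steps=[0,0,0,-1,-1,0,0,0.012,-1,-1,0,0,0.012,-1,-1,0,0,0.012,-1,-1,0,0,0.012,-1,-1,0,0,0.012,-1,-1,0,0,0.012,-1,-1,0,0,0.012,-1,-1,0,0,0.012,-1,-1,0,0,0.012,-1,-1])

```text
clock: 14.75
ee_pos: [0.5446, 0.1579, 0.1855]
tcp_rot: [0.0, 0.97, 0.242, -0.0]
ft_force: [1.0, -1.4, -8.5]
opening: 0.0153
```

Call:
apply_moves(steps=[0,0,0,1,-1,0,0,0.012,1,-1,0,0,0.012,1,-1,0,0,0.012,1,-1,0,0,0.012,1,-1,0,0,0.012,1,-1,0,0,0.012,1,-1,0,0,0.012,1,-1,0,0,0.012,1,-1,0,0,0.012,1,-1])

```text
clock: 16.0
ee_pos: [0.5447, 0.1581, 0.1889]
tcp_rot: [-0.0, 0.776, 0.631, -0.0]
ft_force: [1.0, 0.3, -6.1]
opening: 0.0152
```

Call:
apply_moves(steps=[0,0,0,-1,-1,0,0,0.012,-1,-1,0,0,0.012,-1,-1,0,0,0.012,-1,-1,0,0,0.012,-1,-1,0,0,0.012,-1,-1,0,0,0.012,-1,-1,0,0,0.012,-1,-1,0,0,0.012,-1,-1,0,0,0.012,-1,-1])

```text
clock: 17.25
ee_pos: [0.5449, 0.1582, 0.1928]
tcp_rot: [-0.0, 0.97, 0.241, 0.0]
ft_force: [-0.2, -0.3, -2.6]
opening: 0.0151
```

```bash
python3 chk.py
```

```text
[0.5449 0.1582 0.1928] ang 27.948215045461353 F [-0.2 -0.3 -2.6] T [ 0.04  0.05 -0.02] q7 0.22238434839191026
tin top z 0.10560259367539881 0.10479210443262434 1843
```

The stopper is free: 30 mm up, torque near zero, tin down. I lift it clear, then check it.

Call:
apply_moves(steps=[0,0,0.15,0,-1,0,0,0.15,0,-1,0,0,0.3,0,-1,0,0,0.5,0,-1,0,0,0.6,0,-1,0,0,0.6,0,-1,0,0,0.2,0,-1,0,0,0,0,-1])

```text
clock: 18.3
ee_pos: [0.5451, 0.1581, 0.2679]
tcp_rot: [-0.0, 0.97, 0.243, 0.0]
ft_force: [-0.1, 0.2, -1.4]
opening: 0.0153
```

Run:
```python
import chk
from h import *
im,P=cloud("scene");cv2.imwrite("pics/l.png",cv2.resize(im[120:320,220:440],None,fx=2.5,fy=2.5))
# tray fit, outer boundary of tray region in plane z=.018
for c in("top","scene"):
    f=arm.grab_frame(c);d=arm.regions_of(c,"tray")
    _,P=cloud(c)
    for r in d[:2]:
        Q=P[r["region"]];Q=Q[(Q[:,2]<.03)&(Q[:,2]>-.01)]
        rc=cv2.minAreaRect((Q[:,:2]*1000).astype(np.float32));print(c,round(r["confidence"],2),rc,np.median(Q[:,2]))
```

```text
[0.5451 0.1581 0.2679] ang 28.12416012436368 F [-0.1  0.2 -1.4] T [-0.03 -0.02 -0.02] q7 0.21597070338400756
tin top z 0.10558229048876822 0.1048311976922248 1852
top 0.94 ((559.579345703125, -163.67135620117188), (154.09756469726562, 200.59567260742188), 77.51721954345703) 0.0034906939526895275
top 0.59 ((230.04702758789062, 290.0523376464844), (201.97283935546875, 138.60205078125), 3.463242769241333) 0.0028666184880117296
scene 0.73 ((551.160888671875, -171.244140625), (180.39537048339844, 209.75506591796875), 77.61680603027344) 0.0038586253283246497
scene 0.58 ((216.94363403320312, 270.479736328125), (225.15443420410156, 165.9702606201172), 2.491218090057373) 0.003954378495184263
```

View pics/l.png

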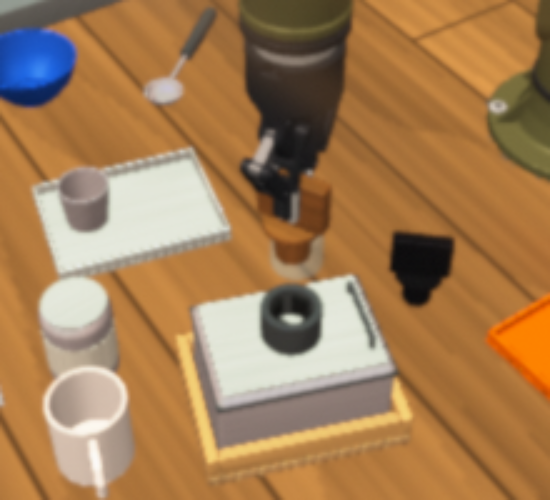

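The picture shows the stopper out and held upright (crop ~(295,215)), the neck open at (290,315), the tin down, and the free half of the tray on the right (~(165,200)). I move over it, at (0.510, −0.151).

Call:
apply_moves(steps=[-0.12,-0.9,0,0.98,-1,-0.12,-1,0,0.98,-1,-0.12,-1,0,0.98,-1,-0.12,-1,0,0.98,-1,-0.12,-1,0,0.98,-1,-0.12,-1,0,0.98,-1,-0.12,-1,0,0.98,-1,-0.12,-1,0,0.98,-1,-0.12,-1,0,0.98,-1,-0.1,-1,0,0.98,-1])

```text
clock: 19.95
ee_pos: [0.5093, -0.1399, 0.2674]
tcp_rot: [-0.0, 0.781, 0.624, -0.0]
ft_force: [-0.1, 0.4, -2.1]
opening: 0.0156
```

Call:
apply_moves(steps=[0,-0.4,-0.8,0,-1,0,0,-1,0,-1,0,0,-1,0,-1,0,0,-1,0,-1,0,0,-1,0,-1,0,0,0,0,-1,0,0,0,0,-1])

```text
clock: 20.82
ee_pos: [0.5102, -0.1512, 0.1243]
tcp_rot: [0.0, 0.782, 0.623, 0.0]
ft_force: [0.2, 0.1, -1.8]
opening: 0.0152
```

```bash
cat > c2.py <<'E'
from h import *
import sys
s=arm.state();q=s["tcp_rot"];x,y,z=s["ee_pos"];print(s["ee_pos"],"ang",np.degrees(2*np.arctan2(q[2],q[1])),"F",np.round(s["ft_force"],1))
for c in("scene","top"):
    for d in arm.landmark_of(c,"stopper")[:2]+arm.landmark_of(c,"tray")[:1]:print(c,d) if 0 else print(c,np.round(d["location"],3),round(d["confidence"],2))
im,P=cloud("scene");K=arm.grab_frame("scene")
cv2.imwrite(sys.argv[1],cv2.resize(im[150:250,200:340],None,fx=5,fy=5,interpolation=2))
m=near(P,x,y,.03,-.01,.3);print(P[m][:,2].min())
# shank points
for lo,hi in((-.052,-.02),(-.017,.035)):
    m=near(P,x,y,.035,max(z+lo,.012),z+hi); Q=P[m];print(len(Q),Q.mean(0),Q.min(0),Q.max(0))
E
python3 c2.py pics/p1.png
```

```text
[ 0.51016995 -0.15117572  0.12432639] ang 77.11164906437779 F [ 0.2  0.1 -1.8]
scene [0.351 0.114 0.001] 0.64
scene [0.546 0.159 0.216] 0.56
scene [0.229 0.275 0.   ] 0.81
top [ 0.559 -0.164  0.002] 0.9
-0.002496908754321625
68 [ 0.514513   -0.13937079  0.08594507] [ 0.49878757 -0.15597875  0.07304731] [ 0.52521388 -0.13329819  0.09947918]
339 [ 0.514195   -0.14048197  0.13053883] [ 0.47819523 -0.1647953   0.10758216] [ 0.54154313 -0.12351599  0.1593201 ]
```

View pics/p1.png

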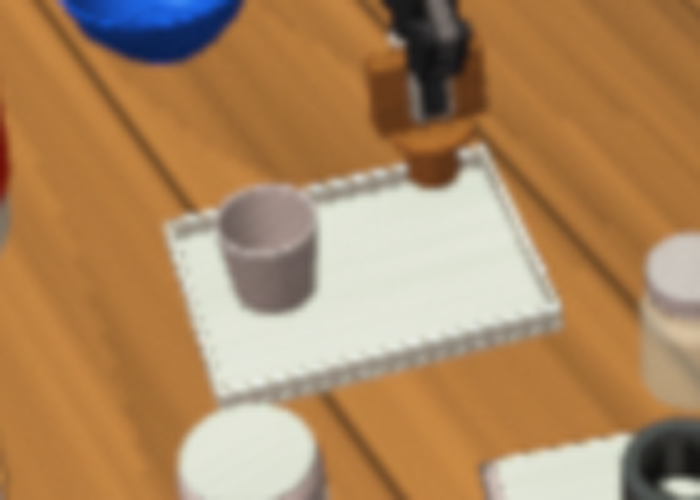

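The stopper is upright over the free half, with its foot at z ≈ 0.073 as predicted. I lower it gently; contact is expected at TCP z ≈ 0.0555.

Call:
apply_moves(steps=[0,0,-0.6,0,-1,0,0,-0.6,0,-1,0,0,-0.5,0,-1,0,0,-0.2,0,-1,0,0,-0.1,0,-1,0,0,-0.1,0,-1,0,0,-0.06,0,-1,0,0,0,0,-1,0,0,0,0,-1])

```text
clock: 22.25
ee_pos: [0.5096, -0.151, 0.0588]
tcp_rot: [0.0, 0.782, 0.623, 0.0]
ft_force: [-0.6, -0.8, -2.0]
opening: 0.0151
```

Call:
apply_moves(steps=[0,0,-0.04,0,-1,0,0,-0.04,0,-1,0,0,0,0,-1])

```text
clock: 22.62
ee_pos: [0.5094, -0.1509, 0.0561]
tcp_rot: [-0.0, 0.782, 0.623, -0.0]
ft_force: [-0.0, 0.9, -1.1]
opening: 0.0151
```

Call:
apply_moves(steps=[0,0,-0.03,0,-1,0,0,0,0,-1])

```text
clock: 22.88
ee_pos: [0.5095, -0.1509, 0.0552]
tcp_rot: [-0.0, 0.782, 0.623, -0.0]
ft_force: [-0.3, -0.2, -1.9]
opening: 0.0157
```

Call:
apply_moves(steps=[0,0,-0.03,0,-1,0,0,0,0,-1])

```text
clock: 23.12
ee_pos: [0.5096, -0.151, 0.0551]
tcp_rot: [0.0, 0.782, 0.623, 0.0]
ft_force: [-2.3, 0.9, 6.3]
opening: 0.0154
```

Call:
apply_moves(steps=[0,0,-0.03,0,-1,0,0,0,0,-1])

```text
clock: 23.38
ee_pos: [0.5097, -0.151, 0.0551]
tcp_rot: [0.0, 0.782, 0.623, 0.0]
ft_force: [-4.0, 0.5, 16.2]
opening: 0.0152
```

Contact at TCP z = 0.0551. I ease the pressure, let go and rise.

Call:
apply_moves(steps=[0,0,0.04,0,-1,0,0,0,0,-1,0,0,0,0,-0.4,0,0,0,0,-0.2,0,0,0,0,0.2,0,0,0,0,1,0,0,0,0,1,0,0,0,0,1])

```text
clock: 24.38
ee_pos: [0.5095, -0.151, 0.0547]
tcp_rot: [0.0, 0.782, 0.623, -0.0]
ft_force: [0.4, 0.2, -0.1]
opening: 0.0852
```

Call:
apply_moves(steps=[0,0,0.3,0,1,0,0,0.6,0,1,0,0,1,0,1,0,0,1,0,1,0,0,1,0,1,0,0,1,0,1,0,0,1,0,1,0,0,0,0,1])

```text
clock: 25.38
ee_pos: [0.5106, -0.1513, 0.2345]
tcp_rot: [0.002, 0.782, 0.623, 0.002]
ft_force: [1.0, 0.0, 0.3]
opening: 0.0853
```

Run:
```python
import chk
from h import *
a,P=cloud("scene");P2=cloud("top")[1];_=cloud("wrist")
for c in("scene","top","wrist"):
  for q in("stopper","tray","cup"):
    for d in arm.landmark_of(c,q)[:2]:print(c,q,np.round(d["location"],3),round(d["confidence"],2))
for p in(P,P2):
    Q=p[near(p,.51,-.151,.06,.03,.15)];T=Q[Q[:,2]>.085];print("zmax",Q[:,2].max(),cv2.minAreaRect((T[:,:2]*1000).astype(np.float32)))
cv2.imwrite("pics/f.png",cv2.resize(a[120:320,180:440],None,fx=3,fy=3)[:600])
```

```text
[ 0.5106 -0.1513  0.2345] ang 77.11162772323347 F [1.  0.  0.3] T [ 0.02 -0.03  0.03] q7 1.6025673426298241
tin top z 0.10571833482004583 0.10492243332472707 1852
scene stopper [ 0.51  -0.151  0.003] 0.91
scene stopper [0.352 0.115 0.   ] 0.6
scene tray [ 0.228  0.271 -0.   ] 0.9
scene tray [ 0.553 -0.166  0.004] 0.59
scene cup [ 0.606 -0.185  0.006] 0.65
top stopper [0.352 0.114 0.002] 0.58
top stopper [ 0.509 -0.15   0.005] 0.44
top tray [ 0.557 -0.161 -0.002] 0.98
top tray [0.23  0.276 0.002] 0.69
top cup [ 0.597 -0.181  0.008] 0.39
wrist stopper [ 0.51  -0.15   0.009] 0.76
wrist tray [ 0.559 -0.16  -0.   ] 0.91
wrist cup [ 0.603 -0.185  0.006] 0.78
zmax 0.09723518528020336 ((508.42913818359375, -148.07948303222656), (19.7029972076416, 65.55023193359375), 83.1119155883789)
zmax 0.09788157148918031 ((507.4685363769531, -146.9716796875), (9.988089561462402, 51.101722717285156), 79.53485870361328)
```

View pics/f.png

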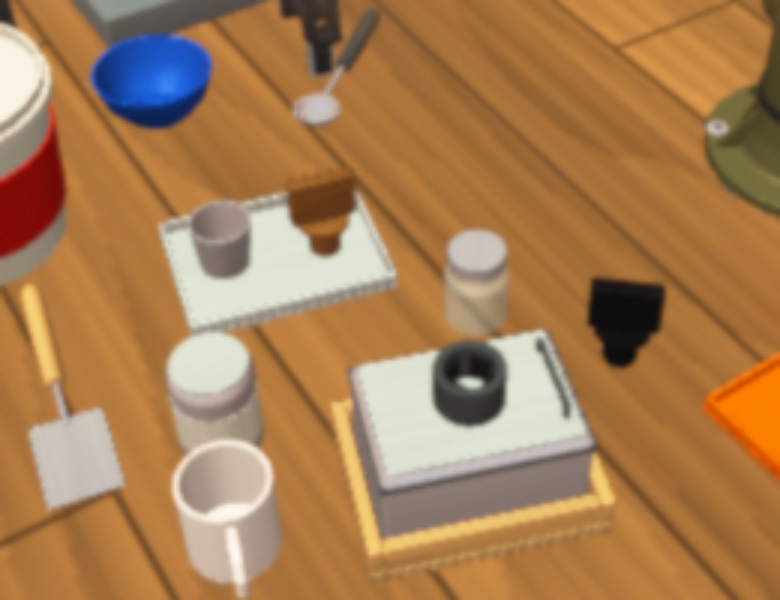

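The picture shows the stopper standing upright in the tray's free half (~(325,215)), the cup undisturbed at (220,240), the tin down and the gripper clear.

```bash
python3 -c "
from bench import arm
print(arm.finish_job())"
```

```text
the job is handed in; nothing more can be done
None
```

The stopper is out of the tin and standing upright in the free half of the aluminium tray. I handed the job in at about 26 s; no verdict was reported.

- **Freeing it:** I twisted the stopper back and forth in strokes of up to 50° while pulling with about 6–12 N. It came out over about 30 mm of rise. The height of the tin's top never changed by more than 0.2 mm in the checks I made between strokes.
- **Setting it down:** The highest contact force I read at the wrist was about 16 N. I eased off, let go and raised the gripper clear.
- **Last checks:** The stopper is at (0.510, −0.151), about 49 mm from the tray's centre towards its free end. Its top is at about 0.097 m; 0.094 m was expected, so this is within the cameras' error. The tin is down, and the cup stayed within the measurement scatter of where it was. I judged the other bystanders only by eye, and they looked unmoved.
- **Disagreements:** The networks put the foot's height anywhere from 3 to 9 mm. They also reported the black look-alike and the orange tray, which I ignored. One tray fit from the scene camera was 7–10 mm off the others, so I did not use it.

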